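Put a bench scale into service: free the transit lock and level it on its foot screws

ROBOT

A 6-joint arm with a two-finger parallel gripper is mounted at the origin on a cart in front of the work surface, level with it; the furniture and walls round the work are solid. World frame = base frame: x ahead of the robot, y to its left, z up, the work surface at z = 0. Lengths are in mm, angles in rad, forces in N, time in s.
With the tool pointing down it reaches from about 300 to 775 mm from the base axis. Payload 14.6 kg.
Tool frame: the origin (TCP) lies at the very end of the fingers, on their centre line; the grasp point (between the pads) lies 19 mm behind it; z points along the fingers, y is the line along which they close (so a half turn about z gives the same grasp; the last joint's range is limited). The gripper opens to 94 mm and grips with 3 to 60 N. Pads are 16 mm wide; open, the fingers measure 119 mm over their backs; the gripper's body (75 mm by 177 mm) begins 78 mm behind the grasp point.
Start: joints at [-1.264, 0.3, 1.521, -0, 1.321, -0.067], TCP at [200.828, -512.013, 205.446] pointing down, gripper open.
Joint ranges: [-3.03, 3.03], [-0.79, 2.21], [0.23, 2.52], [-1.04, 4.18], [0, 3.07], [-2.55, 2.55]. Speed limits (rad/s): [2.22, 2.22, 2.57, 3.14, 3.14, 3.14].

INTERFACE

Orientations are given as [roll, pitch, yaw] about the fixed x, y, z axes, in that order (R = Rz(yaw) Ry(pitch) Rx(roll)).
In Python, from cell import manip, optics gives the robot as it stands.
- The arm moves only by the shell command python3 -m crank 'ROWS' [FORCE]. ROWS is JSON, a list of rows, each a list of 7 numbers: the opening in per cent of the stroke, from 0 (shut) to 100 (fully open), then the shift along the tool's x, y, z in mm, then the turn, a rotation vector about the tool's x, y, z in rad. A call has 1 to 10 rows; each row is the pose to reach, as a shift and turn from the pose commanded when the call began, along the tool's axes at that moment; what a row does not reach only later rows make up. A row lasts 1/10 s, in which the tool goes at most 50 mm and 8.59 degrees, less where a joint would pass 70% of its speed; a pose out of reach is approached as far as the arm can. A call with a gripper value outside its range is refused whole. The fingers move at their own pace and stop on an object; FORCE is the grip in N (left out, the last holds). Time passes only in rows, so rows that repeat a pose let the fingers close. It gives the time, the measured TCP pose, the force, the opening and the grip force at its end, in the units of the state.
- manip.read_state(): the state, without advancing time (a new reading comes with each control period).
- optics.camera(name): name is "scene" or "top" or "wrist"; returns (picture, depth): 384x512x3 uint8, red, green, blue; 384x512 float32, mm along the optical axis (not along the pixel's ray), 0 where there is no reading.
- optics.calibration(name): a dict with "camera_matrix" (3x3 intrinsics, pixels), "R" (3x3) and "t" (3): a world point X has camera coordinates R X + t. Camera axes: x right, y down, z forward; pixel columns grow to the right and rows downward; lengths in mm; the calibration is good to about 2 mm. A picture is of the moment at which its call begins: read the wrist's pose just before it. calibration takes no time and is no camera call; for the wrist camera it gives the pose at the moment of the call.
- manip.sign_off(): hands the job in; it is judged then, once.
The state is a dict: "clock": time; "joints": joint angles; "qd": joint speeds; "effort": joint torques, N m; "eef_pos": TCP position; "eef_rot": TCP orientation; "wrist_force": force on the tool from outside, world axes, zero at the start; "moment": the same for the moment, N m; "finger_gap": finger opening in mm; "finger_force": force on a finger pad.
Only numpy, scipy, OpenCV 4.12 (cv2) and the standard library are available. Lean on these libraries where they do the work, as an engineer would, in place of code of your own. Each camera call takes 0.05 s, during which the arm holds its last target. There are 200 camera calls.

TASK

The bench scale on the right of the bench has just been moved. First pull the knob of its transit lock, which leans out under the front edge of the pan, all the way out; then turn the two front foot screws in turn until the bubble of each of the two tube spirit levels stands between its marks, and let go. Do not lean on the pan, and leave the glue bottle, the screwdriver and the box cutter where they are.

Things in the scene. Friction and masses are not known exactly. Their poses are not given: they have to be found in the camera images.
- scale: bench scale fixed on the bench: grey casting 271 mm deep, 212 mm wide, at most 36 mm high, on three feet; ivory housing behind, read-out on a rear column. Origin on the bench top; x to its rear, y to its left seen from its front (-x), z up. Rear foot (fixed) at x 95 mm, y 0; foot screws at x -132, y +85 and -85 mm. Housing front at x -26 mm, within 66 mm of the centre line.
- scale_pan: square steel pan on top of the housing, 186 x 170 mm, underside 103 mm and rim 109 mm above the bench; its front edge lies at scale x = -68 mm. Origin: middle of the front edge's underside. It must not be pressed.
- foot_left_knob (a point): middle of the left foot screw's knob, 72 mm above the bench: upright round black knurled knob, 30 mm wide, 32 mm high (55 to 87 mm), on a 10 mm screw through a lug of the casting. Turned clockwise from above it lifts its corner, 3 mm a turn, the knob keeping its height. Turns with about 0.06 N m, stays where left, stops 2.35 rad either side of level; starts up to 2.2 rad off.
- foot_right_knob (a point): the same for the right foot screw: middle of its knob, 72 mm above the bench (1 mm more or less as it is turned), sizes and behaviour as on the left.
- vial_left (a point): middle of the left tube spirit level, on top of the glass, at scale x -108, y +42 mm, 50 mm above the bench: lying glass tube of 14 mm, 52 mm long, pale green, with two black marks 19 mm apart, in an aluminium holder 62 x 17 mm. It is parallel to the line from the rear foot to the left foot screw and answers to the left foot screw alone.
- vial_right (a point): the same, mirrored: middle of the right tube spirit level at scale x -108, y -42 mm, parallel to the line from the rear foot to the right foot screw; it answers to the right foot screw alone.
- bubble_left_mid (a point): middle of the bubble in the left tube: a pale oval 14 mm long with a dark edge. It runs along its tube to the high side: turning the left foot screw clockwise from above shifts it towards that screw, along (-0.937, +0.351) in the scale's x, y, 6.5 mm a radian; anticlockwise, towards the rear foot. Midway between the marks the tube is level.
- bubble_right_mid (a point): the same in the right tube: the right foot screw turned clockwise shifts it towards that screw, along (-0.937, -0.351) in the scale's x, y, 6.5 mm a radian.
- lock_knob (a point): middle of the transit lock's round black knob, 22 mm wide, 24 mm long, at scale x -60 mm, y 0, 64 mm above the bench when pushed in. Its z axis is the pull direction: up and to the front, 40 degrees from vertical, (-0.643, 0, 0.766) in the scale's frame. Below it, on the same axis, a 16 mm boss. The pan's edge, 8 mm forward of it and 39 mm above, bars the way straight down.
- transit_lock (a joint): travel of the transit lock: 0 pushed in (locked), 0.014 m pulled out to its stop. It slides stiffly (about 4 N) and stays where it is left.
- glue_bottle: white glue bottle with a red nozzle, 42 mm wide, 121 mm high, standing; origin under its middle (bystander).
- screwdriver: screwdriver with a red handle, 201 mm long, lying on the bench; origin under its middle (bystander).
- box_cutter: orange box cutter, 158 mm long, lying on the bench; origin under its middle (bystander).

How it is judged:
By the outcome, as a careful person would: the job done as asked, in the order asked, and still so for the second after the job is handed in, with the robot touching nothing.
It also fails if it takes over 67 s, if anything falls off the work surface, if the arm or the gripper's body presses on something with over 40 N, if the wrist force passes 120 N, or if a joint passes its speed limit or range.

## Working session

There is one attempt and no reset: what is moved stays moved. The work goes in short steps, Python scripts to look and compute and a shell command to move; the robot and the scene stay as the last step left them, time stands still between calls to the robot, and variables do not carry over. Pictures are saved under pics/ and viewed, at most 10 in all, crops included, and the job is handed in when it is done.

```bash
ls; mkdir -p pics; python3 - <<'E'
from cell import manip, optics
import cv2,numpy as np
print(manip.read_state())
a=[]
for n in("scene","top"):
    p,d=optics.camera(n); np.savez(f'/tmp/{n}.npz',p=p,d=d)
    cv2.imwrite(f'pics/{n}0.png',p[:,:,::-1])
    c=optics.calibration(n); print(n,c)
E
```

```text
pics
{'clock': 0.0, 'joints': array([-1.26361907e+00,  3.00472052e-01,  1.52158997e+00,  7.27224095e-06,
        1.32069025e+00, -6.65929120e-02]), 'qd': array([ 0.00065241,  0.00048169,  0.00030734,  0.00057835, -0.00055603,
       -0.00060996]), 'effort': array([ 6.81593501e-04, -5.31808984e+01, -3.52738309e+01,  7.09606684e-02,
        2.44831044e-02, -7.99577151e-05]), 'eef_pos': array([ 200.74296008, -511.7731438 ,  204.88204712]), 'eef_rot': array([-3.14043607e+00, -8.41935103e-05,  3.73768314e-01]), 'wrist_force': array([-0.45971449,  0.3441808 , -0.66056002]), 'moment': array([0.04597991, 0.04134825, 0.00086167]), 'finger_force': 0.0, 'finger_gap': 94.10267161811053}
scene {'camera_matrix': array([[420.56087621,   0.        , 254.98138147],
       [  0.        , 420.56087621, 194.140651  ],
       [  0.        ,   0.        ,   1.        ]]), 'R': array([[-0.72140081, -0.69229062, -0.01773614],
       [-0.49199624,  0.53037181, -0.69039514],
       [ 0.48736083, -0.4893255 , -0.72321503]]), 't': array([284.11556142, 365.80318409, 986.08232501])}
top {'camera_matrix': array([[494.89869259,   0.        , 252.78257845],
       [  0.        , 494.89869259, 188.86329772],
       [  0.        ,   0.        ,   1.        ]]), 'R': array([[-0.01676824, -0.99984384,  0.0055793 ],
       [-0.98431406,  0.01552713, -0.17574056],
       [ 0.17562649, -0.00843865, -0.98442071]]), 't': array([-128.32182227,  529.92012727, 1298.24940168])}
```

View pics/top0.png

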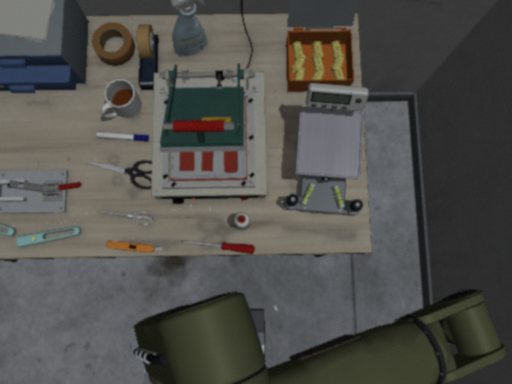

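View pics/scene0.png

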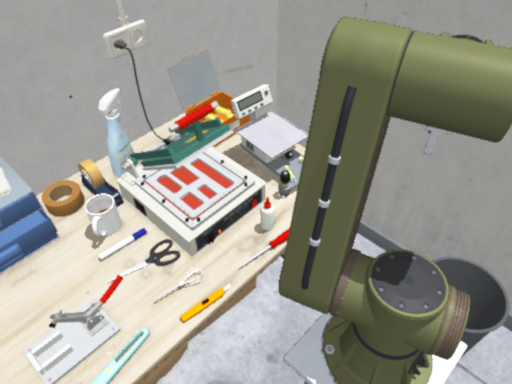

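The top view shows the scale at right: foot knobs near (292,201) and (355,206), vials at (309,192)/(337,196), glue bottle (240,220), screwdriver (235,247). I'll locate the knobs.

```bash
cat > h.py <<'E'
import numpy as np, cv2
from cell import manip, optics
def ray(c,u,v,z):
    K,R,t=c["camera_matrix"],np.array(c["R"]),np.array(c["t"])
    d=R.T@np.linalg.solve(K,[u,v,1.]); o=-R.T@t
    return o+d*(z-o[2])/d[2]
def proj(c,X):
    x=c["R"]@np.array(X,float)+c["t"]; x=c["camera_matrix"]@x; return x[:2]/x[2]
E
python3 - <<'E'
from h import *
z=np.load('/tmp/top.npz');p=z['p'];d=z['d']
c=optics.calibration('top')
m=(p.max(2)<45).astype(np.uint8); 
n,l,s,ce=cv2.connectedComponentsWithStats(m[180:225,270:380])
for i in range(1,n):
    if s[i][4]>15: print(s[i],ce[i]+[270,180])
for u,v in((292,201),(355,206)): print(ray(c,u,v,80),d[v,u])
for u,v in ((297,175),(357,177),(302,112),(361,115)): print(ray(c,u,v,109))
print(ray(c,240,220,121),ray(c,235,247,10))
cv2.imwrite('pics/c.png',cv2.resize(p[90:230,225:385,::-1],None,fx=5,fy=4.2,interpolation=cv2.INTER_CUBIC)[:,:800])
E
```

```text
[15 15 13 11 84] [291.07142857 200.25      ]
[76 20 16 11 94] [353.65957447 205.31914894]
[ 487.7332485  -239.67641093   80.        ] 1302.2732
[ 471.74927568 -405.54564224   80.        ] 1301.434
[ 551.63532547 -252.25614482  109.        ]
[ 543.87297074 -408.53156767  109.        ]
[ 722.93603333 -271.17186336  109.        ]
[ 712.24351808 -428.28607943  109.        ]
[ 434.83996957 -102.50388958  121.        ] [373.54565217 -85.86516218  10.        ]
```

View pics/c.png

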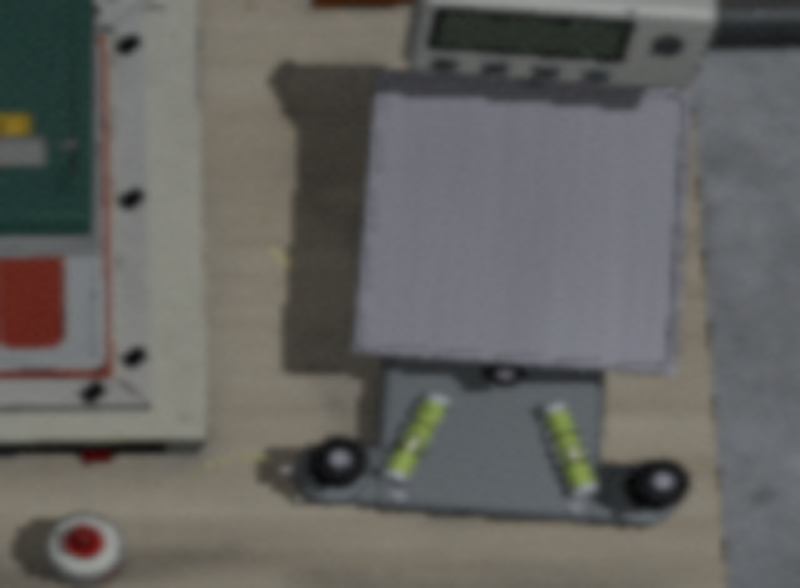

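The crop shows white-dotted knob tops at about (293,199) and (357,204), the lock knob peeking out at about (326,179), and vials with bubbles visible. Knob spacing is 170 mm, as it should be. I'll go to a hover along the lock axis and look with the wrist camera.

```bash
cat >> h.py <<'E'
from scipy.spatial.transform import Rotation as Ro
O=np.array([612.8,-337.7,0]); YAW=-0.1
def S(x,y,z): return O*[1,1,0]+Ro.from_euler('z',YAW).apply([x,y,z])
A=np.array([-.643,0,.766])
def lockR(): return Ro.from_euler('xyz',[np.pi,-np.radians(40),YAW])
def downR(yaw): return Ro.from_euler('xyz',[np.pi,0,yaw])
def row(p,R):
    s=manip.read_state(); R0=Ro.from_euler('xyz',s['eef_rot'])
    print(np.round(R0.inv().apply(p-s['eef_pos']),1),np.round((R0.inv()*R).as_rotvec(),3), 'dist',np.linalg.norm(p-s['eef_pos']).round())
E
python3 - <<'E'
from h import *
row(S(*(np.array([-60,0,64])+110*A)),lockR())
E
```

```text
[330.8 -71.2  56.8] [-0.166  0.685  0.454] dist 343.0
```

```bash
python3 -m crank '[[100,45,-10,0,-0.02,0.1,0.06],[100,90,-20,0,-0.05,0.2,0.13],[100,135,-30,5,-0.07,0.3,0.2],[100,180,-40,15,-0.1,0.4,0.27],[100,225,-50,28,-0.12,0.5,0.33],[100,270,-60,42,-0.14,0.6,0.4],[60,331,-71,57,-0.166,0.685,0.454],[60,331,-71,57,-0.166,0.685,0.454],[60,331,-71,57,-0.166,0.685,0.454],[60,331,-71,57,-0.166,0.685,0.454]]'
python3 - <<'E'
from h import *
s=manip.read_state();print(s['joints'],s['eef_pos'])
c=optics.calibration('wrist');p,d=optics.camera('wrist')
np.savez('/tmp/w1.npz',p=p,d=d,**c);cv2.imwrite('pics/w1.png',p[:,:,::-1])
print(c)
row(S(*(np.array([-60,0,64])+110*A)),lockR())
for q in ([-60,0,64],[-132,85,87],[-132,-85,87],[-108,42,50],[-108,-42,50]):print(proj(c,S(*q)))
E
```

```text
clock: 1.1
eef_pos: [482.9, -325.2, 148.6]
eef_rot: [3.14, -0.698, -0.098]
wrist_force: [0.2, -0.1, -0.5]
finger_gap: 65.3
finger_force: 0.0
[-0.86602447  0.20058512  1.95458461  0.86053992  0.62810907  0.17970213] [ 482.94286829 -325.2415527   148.614548  ]
{'camera_matrix': array([[309.22467892,   0.        , 255.84365376],
       [  0.        , 309.22467892, 190.71997157],
       [  0.        ,   0.        ,   1.        ]]), 'R': array([[-9.75016525e-02, -9.95235363e-01, -2.03671493e-05],
       [-8.96269490e-01,  8.78150172e-02, -4.34729254e-01],
       [ 4.32659715e-01, -4.23685662e-02, -9.00561200e-01]]), 't': array([-275.39086157,  551.47224669,  102.11037002])}
[-0.4 -1.   0.4] [ 0.001 -0.     0.001] dist 1.0
[256.68381885 189.46786738]
[149.76258979 257.94115943]
[363.61164163 258.43891468]
[211.74449935 241.98974717]
[301.44495222 242.19369149]
```

View pics/w1.png

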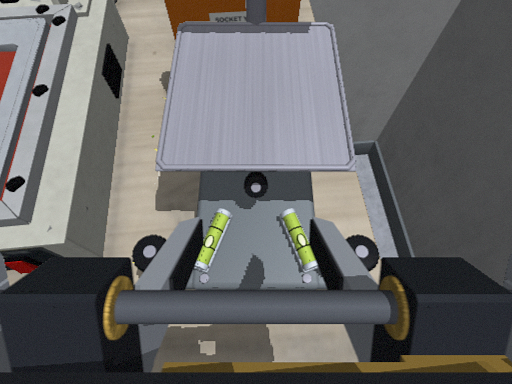

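The wrist view shows foot-knob top dots at (150,251) and (362,251), lock knob face at (256,184), left bubble at (210,241) and right bubble at (301,240). Refit the pose.

```bash
python3 - <<'E'
from h import *
z=np.load('/tmp/w1.npz');p=z['p'];c={k:z[k] for k in('camera_matrix','R','t')}
g=p.astype(int)
def dot(u,v,r=7):
    w=g[v-r:v+r+1,u-r:u+r+1].min(2); m=(w>100).astype(np.uint8); n,l,s,ce=cv2.connectedComponentsWithStats(m)
    print(s[1:],ce[1:]); i=1+np.argmax(s[1:,4]); return ce[i]+[u-r,v-r]
a,b,l=dot(150,251),dot(362,251),dot(256,186,5)
L,Rr=ray(c,*a,87),ray(c,*b,87); print(a,b,l,L,Rr,np.linalg.norm(L-Rr))
v=L-Rr; yaw=np.arctan2(-v[0],v[1]); m=(L+Rr)/2
O=m+Ro.from_euler('z',yaw).apply([132,0,0]);print(yaw,O)
import h; h.O=O*[1,1,0];h.YAW=yaw
print('lock top pred',proj(c,h.S(*(np.array([-60,0,64])+12*A))),proj(c,h.S(-68,93-8,103)),proj(c,h.S(-68,-85,103)))
h.row(h.S(*(np.array([-60,0,64])-15*A)),h.lockR())
cv2.imwrite('pics/c1.png',cv2.resize(p[165:290,130:380,::-1],None,fx=3.2,fy=3.2,interpolation=cv2.INTER_CUBIC))
E
```

```text
[[  0   1  13  13 126]
 [ 11   9   4   6  15]] [[ 6.08730159  6.96825397]
 [12.93333333 12.33333333]]
[[  0   1  14  14 142]] [[5.8943662  7.52816901]]
[[ 0  4 10  7 59]] [[4.45762712 6.74576271]]
[149.08730159 250.96825397] [360.8943662  251.52816901] [255.45762712 187.74576271] [ 495.68126819 -239.12024928   87.        ] [ 478.64686595 -408.30995773   87.        ] 170.04507727725428
-0.10034411188664988 [ 618.5000744  -336.93830957   87.        ]
lock top pred [255.25850558 187.18963175] [154.78714573 171.57960931] [355.68345212 172.04944511]
[  3.8  -2.5 129. ] [ 0.001 -0.     0.001] dist 129.0
```

View pics/c1.png

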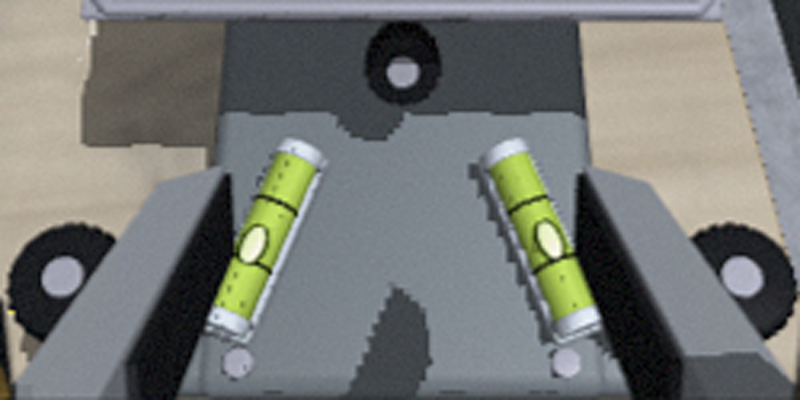

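The crop shows both bubbles sitting toward the front (left (254,245), right (550,240), marks about (275,200)-(250,265) and (527,205)-(552,268)), so both screws need anticlockwise turning. The lock prediction matches its dot within a pixel. Gripping the lock knob.

```bash
sed -i 's/^O=.*/O=np.array([618.5,-336.9,0]); YAW=-0.1003/' h.py
python3 -m crank '[[50,4,-2.5,30,0,0,0],[50,4,-2.5,60,0,0,0],[50,4,-2.5,90,0,0,0],[50,4,-2.5,110,0,0,0],[50,4,-2.5,126,0,0,0],[50,4,-2.5,126,0,0,0],[0,4,-2.5,126,0,0,0],[0,4,-2.5,126,0,0,0],[0,4,-2.5,126,0,0,0],[0,4,-2.5,126,0,0,0]]' 30
python3 -c "
from h import *
row(S(*(np.array([-60,0,64])-13*A)),lockR())"
```

```text
clock: 2.15
eef_pos: [566.7, -332.9, 55.7]
eef_rot: [3.137, -0.7, -0.1]
wrist_force: [-3.4, -6.5, -0.3]
finger_gap: 21.5
finger_force: 30.0
[-0.8 -1.2  1.4] [ 0.005 -0.002  0.   ] dist 2.0
```

```bash
python3 -m crank '[[0,0,0,-4,0,0,0],[0,0,0,-8,0,0,0],[0,0,0,-12,0,0,0],[0,0,0,-14.5,0,0,0],[0,0,0,-16,0,0,0],[0,0,0,-17,0,0,0],[0,0,0,-17,0,0,0]]'
python3 -c "
from h import *
s=manip.read_state();print(s['eef_pos'],s['wrist_force'],s['finger_gap'],(s['eef_pos']-[566.7,-332.9,55.7])@Ro.from_euler('z',YAW).apply(A))"
```

```text
clock: 2.85
eef_pos: [556.4, -331.5, 67.3]
eef_rot: [3.138, -0.699, -0.1]
wrist_force: [24.3, -17.4, -25.0]
finger_gap: 21.0
finger_force: 30.0
[ 556.36008125 -331.48245703   67.26708405] [ 24.31587455 -17.40235693 -25.02724556] 21.01939307453524 15.566807821404055
```

It reached its stop (15.6 mm of travel including compliance, 35 N opposing). Release and retreat, then look.

```bash
python3 -m crank '[[0,0,0,2,0,0,0],[50,0,0,2,0,0,0],[50,0,0,2,0,0,0],[50,0,0,2,0,0,0],[50,0,0,-30,0,0,0],[50,0,0,-70,0,0,0],[60,0,0,-110,0,0,0],[60,0,0,-120,0,0,0],[60,0,0,-120,0,0,0]]'
cat >> h.py <<'E'
def look(n):
    s=manip.read_state(); c=optics.calibration('wrist');p,d=optics.camera('wrist')
    np.savez(f'/tmp/{n}.npz',p=p,d=d,**c); return p,d,c
def bubbles(p,c):
    hsv=cv2.cvtColor(p,cv2.COLOR_RGB2HSV); out=[]
    for sg in(1,-1):
        # resample a straight strip along the tube: rows across, columns along (0.25 mm), + = to the screw
        e=np.array([-.937,.351*sg]); nn=np.array([e[1],-e[0]])
        a=np.arange(-27,27.01,.25); b=np.arange(-4,4.01,.5)
        P=np.array([[proj(c,S(*(np.array([-108,42*sg])+e*i+nn*j),50)) for i in a] for j in b],np.float32)
        st=cv2.remap(p,P[:,:,0],P[:,:,1],cv2.INTER_LINEAR); v=st[4:-4].min(2).mean(0) 
        dk=st.max(2).astype(float).mean(0)
        m=v>v.max()*.8
        out.append((sg,'pale at',a[v>(np.median(v)+.5*(v.max()-np.median(v)))],'dark min',[ (a[i],int(dk[i])) for i in range(1,len(a)-1) if dk[i]<dk[i-1] and dk[i]<=dk[i+1] and dk[i]<np.median(dk)-25]))
        cv2.imwrite(f'/tmp/st{sg}.png',st)
    return out
E
python3 - <<'E'
from h import *
p,d,c=look('w2')
for o in bubbles(p,c):
    print(o[0],'pale',o[2].min(),o[2].max(),np.median(o[2]),o[3:])
print(proj(c,S(*(np.array([-60,0,64])+12*A))),proj(c,S(*(np.array([-60,0,64])+26*A))))
a=[cv2.resize(cv2.imread(f'/tmp/st{s}.png'),(800,130)) for s in(1,-1)]
b=cv2.resize(p[150:290,150:350,::-1],(480,336)); b=np.hstack([b,np.zeros((336,320,3),np.uint8)])
cv2.imwrite('pics/w2.png',np.vstack(a+[b]))
E
```

```text
clock: 3.75
eef_pos: [479.2, -322.6, 160.9]
eef_rot: [3.138, -0.701, -0.099]
wrist_force: [0.4, -0.1, -0.1]
finger_gap: 56.6
finger_force: 0.0
1 pale -27.0 7.5 2.875 ('dark min', [(np.float64(-9.5), 92), (np.float64(10.0), 96), (np.float64(14.75), 121), (np.float64(15.75), 123), (np.float64(18.75), 115), (np.float64(19.75), 115), (np.float64(22.25), 102), (np.float64(24.75), 96)])
-1 pale -27.0 0.5 -25.25 ('dark min', [(np.float64(-9.75), 93), (np.float64(7.25), 46), (np.float64(9.5), 27), (np.float64(13.25), 58), (np.float64(16.0), 50), (np.float64(19.5), 46), (np.float64(22.5), 37), (np.float64(25.25), 28), (np.float64(26.75), 35)])
[257.31260639 189.43162292] [257.38785151 193.03775787]
```

View pics/w2.png

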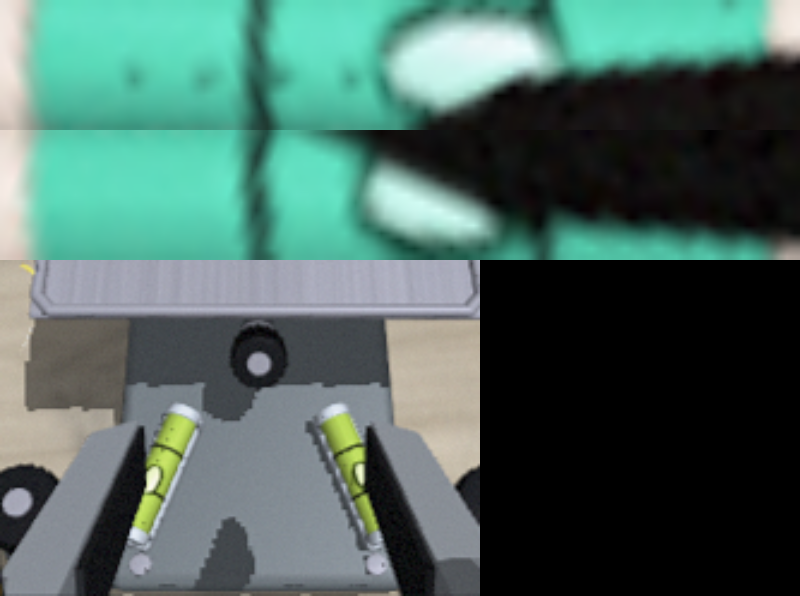

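Lock dot is at about (257.5,193), matching the fully-out prediction (257.4,193.0). Marks lie at ±9.75 mm; the left bubble sits about +4.6 mm, the right about +3.3 mm. Checking on the clear first image and heading for the left knob.

```bash
python3 - <<'E'
from h import *
z=np.load('/tmp/w1.npz');c={k:z[k] for k in('camera_matrix','R','t')}
bubbles(z['p'],c)
for s in(1,-1):
    st=cv2.imread(f'/tmp/st{s}.png'); a=np.arange(-27,27.01,.25)
    v=st[:,:,0].astype(int); w=(st[4:13,:,::].min(2)>150).any(0)&(abs(a)<20); w2=(st[4:13].min(2)>170).any(0)&(abs(a)<20)
    print(s,a[w][[0,-1]] if w.any() else 0,a[w2][[0,-1]] if w2.any() else 0)
row(S(-132,85,115),downR(YAW))
E
```

```text
1 [-0.5 10. ] [-0.25  9.75]
-1 [-1.75  8.5 ] [-1.5  8.5]
[-22.7 -84.5  39. ] [ 0.001 -0.699  0.   ] dist 96.0
```

```bash
python3 -m crank '[[60,-5,-20,5,0,-0.14,0],[60,-10,-40,12,0,-0.28,0],[60,-15,-60,20,0,-0.42,0],[60,-20,-75,30,0,-0.56,0],[60,-22.7,-84.5,39,0,-0.699,0],[60,-22.7,-84.5,39,0,-0.699,0],[60,-22.7,-84.5,39,0,-0.699,0]]'
python3 - <<'E'
from h import *
print(manip.read_state()['joints'])
p,d,c=look('w3');cv2.imwrite('pics/w3.png',p[:,:,::-1]);print(proj(c,S(-132,85,87)))
row(S(-132,85,60),downR(YAW))
E
```

```text
clock: 4.5
eef_pos: [496.5, -237.5, 112.4]
eef_rot: [-3.14, 0.004, -0.097]
wrist_force: [-0.0, 0.6, -0.2]
finger_gap: 56.8
finger_force: 0.0
[-5.12618719e-01  3.96594432e-01  1.61882600e+00 -1.74252914e-04
  1.13007626e+00  1.15511118e+00]
[259.76897795 219.28121449]
[-0.1  1.3 52.9] [-0.001  0.002  0.002] dist 53.0
```

View pics/w3.png

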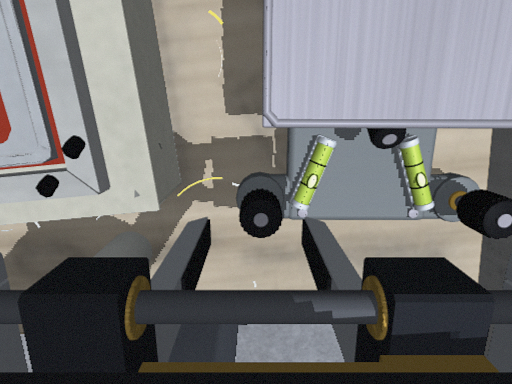

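The view shows the left knob's dot at (261,219) as predicted, both bubbles (313,180) and (421,180) visible. Descend, grip and turn 0.73 rad anticlockwise.

```bash
python3 -m crank '[[60,0,1.3,30,0,0,0],[60,0,1.3,53,0,0,0],[60,0,1.3,53,0,0,0],[0,0,1.3,53,0,0,0],[0,0,1.3,53,0,0,0],[0,0,1.3,53,0,0,0],[0,0,1.3,53,0,0,0]]' 20
python3 -m crank '[[0,0,0,0,0,0,-0.12],[0,0,0,0,0,0,-0.24],[0,0,0,0,0,0,-0.36],[0,0,0,0,0,0,-0.48],[0,0,0,0,0,0,-0.6],[0,0,0,0,0,0,-0.73],[0,0,0,0,0,0,-0.73],[0,0,0,0,0,0,-0.73]]'
cat >> h.py <<'E'
def ends(p,c):
    bubbles(p,c); a=np.arange(-27,27.01,.25)
    for s in(1,-1):
        st=cv2.imread(f'/tmp/st{s}.png'); w=(st[4:13].min(2)>150).any(0)&(abs(a)<20)
        m=st.max(2).mean(0); mk=[a[k][np.argmin(m[k])] for k in ((a<-7)&(a>-13),(a>7)&(a<13))]
        print(s,'pale',a[w][[0,-1]] if w.any() else None,'mid',a[w][[0,-1]].mean() if w.any() else None,'marks',mk)
E
python3 - <<'E'
from h import *
p,d,c=look('w4'); ends(p,c); cv2.imwrite('/tmp/w4.png',p[:,:,::-1])
z=np.load('/tmp/w3.npz');print('w3');ends(z['p'],{k:z[k] for k in('camera_matrix','R','t')})
E
```

```text
clock: 5.25
eef_pos: [495.6, -240.5, 62.8]
eef_rot: [3.14, -0.001, -0.1]
wrist_force: [-0.5, -1.5, 3.3]
finger_gap: 29.9
finger_force: 20.0
clock: 6.05
eef_pos: [495.5, -240.1, 62.8]
eef_rot: [3.141, 0.0, 0.63]
wrist_force: [-2.3, 1.5, 6.4]
finger_gap: 29.7
finger_force: 20.0
1 pale [-5.5   5.75] mid 0.125 marks [np.float64(-9.75), np.float64(9.25)]
-1 pale None mid None marks [np.float64(-12.75), np.float64(11.75)]
w3
1 pale [-0.5 10. ] mid 4.75 marks [np.float64(-9.75), np.float64(9.25)]
-1 pale [-1.75  8.5 ] mid 3.375 marks [np.float64(-9.75), np.float64(9.25)]
```

Left bubble is within 0.4 mm of centre. Release, lift, go to the right knob.

```bash
python3 -m crank '[[60,0,0,0,0,0,0],[60,0,0,0,0,0,0],[60,0,0,0,0,0,0],[60,0,0,-30,0,0,0],[60,0,0,-55,0,0,0],[60,0,0,-55,0,0,0]]'
python3 - <<'E'
from h import *
p,d,c=look('w5'); ends(p,c); row(S(-132,-85,117),downR(YAW))
E
```

```text
clock: 6.7
eef_pos: [496.6, -240.9, 120.1]
eef_rot: [3.137, -0.001, 0.63]
wrist_force: [0.5, -0.1, -0.6]
finger_gap: 56.4
finger_force: 0.0
1 pale [-5.   5.5] mid 0.25 marks [np.float64(-9.75), np.float64(9.25)]
-1 pale None mid None marks [np.float64(-9.75), np.float64(12.75)]
[-112.7  125.4    1.4] [ 0.002 -0.001  0.73 ] dist 169.0
```

```bash
python3 -m crank '[[60,-20,22,0,0,0,0.12],[60,-40,44,0,0,0,0.25],[60,-60,66,0,0,0,0.38],[60,-80,90,0,0,0,0.5],[60,-100,110,0,0,0,0.62],[60,-112.7,125.4,1.4,0,0,0.73],[60,-112.7,125.4,1.4,0,0,0.73],[60,-112.7,125.4,1.4,0,0,0.73]]'
python3 - <<'E'
from h import *
print(manip.read_state()['joints'])
p,d,c=look('w6'); ends(p,c); q=proj(c,S(-132,-85,87)); print(q)
u,v=q.astype(int); w=p[v-7:v+8,u-7:u+8].min(2)>100; print(np.argwhere(w).mean(0)[::-1]+[u-7,v-7],w.sum())
row(S(-132,-85,60),downR(YAW))
E
```

```text
clock: 7.55
eef_pos: [477.7, -407.4, 114.3]
eef_rot: [-3.141, 0.002, -0.098]
wrist_force: [-0.3, 0.2, 0.5]
finger_gap: 56.5
finger_force: 0.0
[-7.64160122e-01  5.54516742e-01  1.37864665e+00 -7.52882394e-04
  1.21039307e+00  9.05107758e-01]
1 pale None mid None marks [np.float64(-9.75), np.float64(9.5)]
-1 pale [3.25 5.75] mid 4.5 marks [np.float64(-9.5), np.float64(9.5)]
[258.39985466 216.06104598]
[258.968 216.184] 125
[ 0.9  1.2 54.7] [-0.     0.002  0.003] dist 55.0
```

```bash
python3 -m crank '[[60,0.9,1.2,30,0,0,0],[60,0.9,1.2,54,0,0,0],[60,0.9,1.2,54,0,0,0],[0,0.9,1.2,54,0,0,0],[0,0.9,1.2,54,0,0,0],[0,0.9,1.2,54,0,0,0],[0,0.9,1.2,54,0,0,0]]' 20
python3 -m crank '[[0,0,0,0,0,0,-0.12],[0,0,0,0,0,0,-0.24],[0,0,0,0,0,0,-0.36],[0,0,0,0,0,0,-0.48],[0,0,0,0,0,0,-0.55],[0,0,0,0,0,0,-0.55],[0,0,0,0,0,0,-0.55]]'
python3 -m crank '[[60,0,0,0,0,0,0],[60,0,0,0,0,0,0],[60,0,0,0,0,0,0],[60,0,0,-30,0,0,0],[60,0,0,-55,0,0,0],[60,0,0,-80,0,0,0],[60,0,0,-100,0,0,0.1],[60,0,0,-100,0,0,0.2],[60,0,0,-100,0,0,0.3],[60,0,0,-100,0,0,0.4]]'
python3 - <<'E'
from h import *
p,d,c=look('w7'); ends(p,c)
row(S(-190,0,200),downR(YAW))
E
```

```text
clock: 8.3
eef_pos: [479.1, -409.5, 62.6]
eef_rot: [3.14, -0.001, -0.1]
wrist_force: [-0.4, -2.7, 1.2]
finger_gap: 29.7
finger_force: 20.0
clock: 9.0
eef_pos: [479.0, -409.3, 62.2]
eef_rot: [3.141, 0.001, 0.448]
wrist_force: [-1.0, 0.8, 4.1]
finger_gap: 30.1
finger_force: 20.0
clock: 10.0
eef_pos: [478.8, -409.2, 161.6]
eef_rot: [3.141, 0.001, 0.045]
wrist_force: [0.3, -0.3, 0.7]
finger_gap: 56.4
finger_force: 0.0
1 pale None mid None marks [np.float64(-10.5), np.float64(8.5)]
-1 pale [-5.25  2.25] mid -1.5 marks [np.float64(-10.0), np.float64(9.25)]
[-45.8 -93.1 -38.5] [0.001 0.001 0.14 ] dist 111.0
```

Move to a clear view centred in front and check both.

```bash
python3 -m crank '[[60,-15,-30,-15,0,0,-0.05],[60,-30,-60,-30,0,0,-0.1],[60,-46,-93,-38,0,0,-0.14],[60,-46,-93,-38,0,0,-0.14],[60,-46,-93,-38,0,0,-0.14]]'
python3 - <<'E'
from h import *
p,d,c=look('w8'); ends(p,c)
q=proj(c,S(-108,0,50)).astype(int); x=slice(max(0,q[0]-75),q[0]+75); y=slice(max(q[1]-75,0),q[1]+38)
b=cv2.resize(p[y,x,::-1],None,fx=4,fy=4,interpolation=cv2.INTER_CUBIC)[:,:600]
a=[cv2.resize(cv2.imread(f'/tmp/st{s}.png'),(b.shape[1],70)) for s in(1,-1)]
cv2.imwrite('pics/w8.png',np.vstack(a+[b])[:600])
E
```

```text
clock: 10.55
eef_pos: [428.5, -318.5, 200.2]
eef_rot: [3.14, -0.0, 0.191]
wrist_force: [0.2, 0.7, -1.1]
finger_gap: 56.2
finger_force: 0.0
1 pale [-5.25  5.5 ] mid 0.125 marks [np.float64(-9.75), np.float64(9.5)]
-1 pale [-5.75  5.  ] mid -0.375 marks [np.float64(-9.75), np.float64(9.25)]
```

View pics/w8.png

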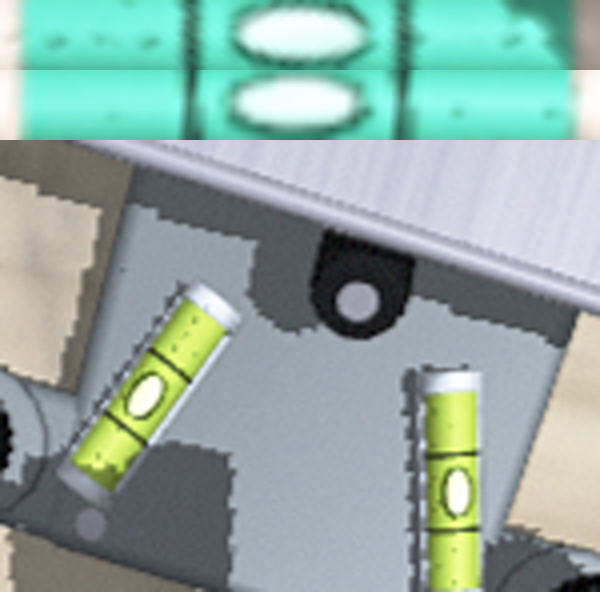

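Both bubbles stand between their marks: strip columns 230-370 against marks at about 190 and 400. The lock knob is out, and the gripper is clear of everything.

```bash
python3 -c "
from cell import manip
print(manip.sign_off())"
```

```text
the job is handed in; nothing more can be done
None
```

The transit lock was pulled out to its stop first, then both foot screws were turned until each bubble stood within 0.5 mm of the middle of its marks; the robot is clear of everything and the job was handed in at about 10.6 s.

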